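Change the batch in the jar warmer

ROBOT

A 7-joint arm with a two-finger parallel gripper is mounted at the origin on a cart in front of the work surface, level with it; the furniture and walls round the work are solid. World frame = base frame: x ahead of the robot, y to its left, z up, the work surface at z = 0. Lengths are in mm, angles in rad, forces in N, time in s.
With the tool pointing down it reaches from about 425 to 800 mm from the base axis. Payload 8.3 kg.
Tool frame: the origin (TCP) lies at the very end of the fingers, on their centre line; the grasp point (between the pads) lies 19 mm behind it (ctrl.grip_depth is the distance from the TCP to the grasp point, in mm); z points along the fingers, y is the line along which they close (so a half turn about z gives the same grasp; the last joint's range is limited). The gripper opens to 85 mm and grips with 20 to 120 N. Pads are 22 mm wide; open, the fingers measure 114 mm over their backs; the gripper's body (76 mm by 85 mm) begins 54 mm behind the grasp point. The pads swing forward as they close: fully open they stand 13 mm farther back than shut.
Start: joints at [-1.199, 0.383, 0.016, 1.37, -0.006, 1.388, -0.046], TCP at [263.216, 566.851, 231.279] pointing down, gripper open.
Joint ranges: [-2.95, 2.95], [-0.25, 2.06], [-1.52, 1.56], [0.18, 2.33], [-1.44, 4.58], [0.02, 2.06], [-3.01, 3.01]. Speed limits (rad/s): [2.39, 2.39, 3.01, 3.01, 3.14, 3.14, 3.14].

INTERFACE

Orientations are given as [roll, pitch, yaw] about the fixed x, y, z axes, in that order (R = Rz(yaw) Ry(pitch) Rx(roll)).
In Python, from bench import ctrl, read_camera gives the robot as it stands.
- The arm moves only by the tool servo_tool, never from a script. Its argument "increments" is a list of rows, each a list of 7 numbers: the shift along the tool's x, y, z scaled (see below), then the turn, a rotation vector about the tool's x, y, z scaled (see below), then the opening, from -1 (shut) to 1 (fully open). A call has 1 to 10 rows; each row shifts and turns the commanded pose from where the row before left it, along the tool's axes as they then stand; what a row does not reach is not made up. The controller multiplies each number of a shift by 0.025 m and each number of a turn by 0.08 rad. A row lasts 1/10 s, in which the tool goes at most 50 mm and 8.59 degrees, less where a joint would pass 70% of its speed; a pose out of reach is approached as far as the arm can. A call with a number of a shift or a turn outside -1 to 1 is refused whole. A call with a gripper value outside its range is refused whole. The fingers move at their own pace and stop on an object; "grip_force" is the grip in N (left out, the last holds). Time passes only in rows, so rows that do not move let the fingers close. It gives the time, the measured TCP pose, the force, the opening and the grip force at its end, in the units of the state.
- ctrl.sense(): the state, without advancing time (a new reading comes with each control period).
- read_camera(name): name is "scene" or "top"; returns a dict with "img" (480x640x3 uint8, red, green, blue), "depth" (480x640 float32, mm along the optical axis (not along the pixel's ray), 0 where there is no reading), "fx", "fy", "cx", "cy" (pixels), "eye" and "attitude" of the camera in the world. Camera axes: x right, y up, looking along -z (the intrinsics and any distortion apply to the point x, -y, -z); pixel columns grow to the right and rows downward; lengths in mm; the calibration is good to about 2 mm. A picture is of the moment at which its call begins.
- ctrl.finish_job(): hands the job in; it is judged then, once.
The state is a dict: "time_s": time; "joint_pos": joint angles; "joint_velocities": joint speeds; "effort": joint torques, N m; "tool_pos": TCP position; "tool_rot": TCP orientation; "force": force on the tool from outside, world axes, zero at the start; "moment": the same for the moment, N m; "grip_width": finger opening in mm; "gripper_force": force on a finger pad.
Only numpy, scipy, OpenCV 4.12 (cv2) and the standard library are available. Lean on these libraries where they do the work, as an engineer would, in place of code of your own. Each camera call takes 0.05 s, during which the arm holds its last target. There are 200 camera calls.

TASK

Change the batch in the yoghurt warmer: swing its side lever up to free the clamp, stand the finished jar on the round wooden trivet, stand every fresh jar upright in a cell of its own and swing the lever fully down. Roll the sunken thumbwheel with a fingertip until the pointer is level with the recipe tab beside its scale. Then, last of all, start the timer: pull its knob up, turn it clockwise to the long mark and push it fully back in; leave the other things on the table alone.

Things in the scene. Friction and masses are not known exactly. Their poses are not given: they have to be found in the camera images.
- warmer: white jar warmer, fixed, turned up to 0.2 rad; origin on the table under the jar cells; x away from the robot, y left, z up. Behind (x -49 to 32 mm): channel with 46 mm high walls, floor 18 mm above the table, 4 cells in a row at y +96, +32, -32, -96 mm. In front (x -119 to -49, y +-132): console, top 46 mm above the table: thumbwheel left, scale middle, timer knob right
- cell_1 (a point): middle of the floor of the leftmost cell (warmer's x -7, y 96, z 18 mm) with the lever up: 62 (x) by 60 mm (y), for jars of 50 mm; the others follow at 64, 128, 192 mm to the right (warmer's -y). A sprung jaw plate in front, 43 mm above the table, narrows the cells to 48 mm as the lever goes down, so jars go in only with it over 1.4 rad; it pushes them back 6 mm, with 6 N
- lever (a joint): clamp lever at the warmer's left end, rad: 0 = down, lying forward (clamped); 1.6 = upright (open). Under 0.15 is fully down. It stays where it is left and takes 3 to 4 N at the grip
- lever_grip (a point): middle of the lever's grip: black bar, 13 mm diameter, 36 mm long, along the warmer's y, projecting to the left. It moves on an 81 mm arc about lever_hinge: down, it is 80 mm in front of and 12 mm above the hinge; up (1.6), 80 mm above and 14 mm behind it. Free all round; can be pinched from above, closing along the warmer's x, and turns between the fingers
- lever_hinge (a point): point on the lever's hinge axis (along the warmer's y) at the same y as lever_grip, 36 mm above the table; its frame is parallel to the warmer's
- wheel_top (a point): top of the thumbwheel at rest, 55 mm above the table: ribbed black wheel, 36 mm diameter, 14 wide, axle along the warmer's x, sunk in the console between shoulders 5 mm lower, so it cannot be pinched. Press a fingertip on its top with 3 to 6 N and drag along the warmer's y. Rolling resistance under 1 N, no spring. This point is fixed to the warmer
- heat_wheel (a joint): thumbwheel angle, 0 to 6 rad; grows as its top is dragged to the right (warmer's -y), 18 mm of dragging per radian. It moves the pointer 8 mm to the right per radian, and stays where it is left
- pointer_tip (a point): the pointer: thin black bar with a small slide block, 3 mm high, in a slot along y in the console (warmer's y +46 to -2 mm, x -72), moved only by the thumbwheel
- tab_tip (a point): the recipe tab: small steel arrowhead 20 mm nearer the robot than the pointer, in a slot parallel to the pointer's; it marks the temperature wanted and stays put. Temperature is set when pointer_tip and tab_tip have the same y in the warmer's frame, within 3 mm
- timer_pull (a joint): height of the timer knob, m: 0 = in, 0.010 = pulled fully up. It stays where it is left and takes 2 N. It turns only when pulled up over 7 mm (never force it) and goes in again only at a notch (it slips in within 0.1 rad of one). Under 0.002 is in
- timer_knob (a joint): angle of the timer knob, rad, growing clockwise from above: 0 = off (a round dot), notches at 0.4, 0.8, 1.2, 1.6 (white marks); the third, 1.2, is the long mark. Turning takes little force
- timer_grip (a point): point on the timer knob's axis, 77 mm above the table when in; rises with the knob. Upright black grip bar, 13 mm thick, 37 long, from 58 to 84 mm above the table, on a round skirt of 39 mm diameter. At off the bar lies 0.8 rad anticlockwise (from above) from the warmer's x axis, white end away from the robot; at the long mark 0.4 clockwise. Frame turns with it, parallel to the warmer's at off
- jar_a: fresh jar, on the table: squat round glass yoghurt jar with a flat steel lid, white inside, 50 mm diameter, 44 mm high (lid: top 12 mm), 0.1 to 0.17 kg; origin at the centre of its underside, z up. May be absent. Any jar may go in any cell
- old_jar: the finished jar, just like jar_a, clamped in the third cell from the left at the start; always there
- trivet: round wooden trivet, fixed, 104 mm diameter, 12 mm thick, near the robot on the left; origin at the centre of its underside; the finished jar is to stand on it, its axis within 30 mm of the middle
- jar_b: like jar_a; may be absent
- jar_c: like jar_a; may be absent
- jar_d: like jar_a; may be absent
- spare_cap: bystander, to be left alone: spare metal screw cap lying on the table, 40 mm diameter, 16 mm high, origin under it

How it is judged (in metres and radians):
On the way, in this order (a step that is already met when the one before it is completed fails the run):
1. the clamp lever is swung up (value of joint lever above 1.2 rad), for 0.2 s.
2. all jars stand in the cells and the lever is down (x of jar_a in the frame of warmer between -0.012 and 0.01 m and y of jar_a in the frame of warmer between -0.126 and 0.126 m and z of jar_a in the frame of warmer between 0.012 and 0.024 m and angle between each of jar_a, jar_b, jar_c, jar_d's own z axis and vertical below 0.12 rad and x of jar_b in the frame of warmer between -0.012 and 0.01 m and y of jar_b in the frame of warmer between -0.126 and 0.126 m and z of jar_b in the frame of warmer between 0.012 and 0.024 m and x of jar_c in the frame of warmer between -0.012 and 0.01 m and y of jar_c in the frame of warmer between -0.126 and 0.126 m and z of jar_c in the frame of warmer between 0.012 and 0.024 m and x of jar_d in the frame of warmer between -0.012 and 0.01 m and y of jar_d in the frame of warmer between -0.126 and 0.126 m and z of jar_d in the frame of warmer between 0.012 and 0.024 m and value of joint lever below 0.15 rad), for 0.2 s.
3. with the temperature set, the timer knob is pulled up (y of pointer_tip in the frame of tab_tip between -0.003 and 0.003 m and value of joint timer_pull above 0.006 m), for 0.1 s.
4. the timer knob is turned to the long mark and pushed in (value of joint timer_knob between 1 and 1.4 rad and value of joint timer_pull below 0.002 m), for 0.2 s.
At the end, for the whole second after the job is handed in: the finished jar upright on the trivet within 30 mm of its middle; every fresh jar upright on the floor of a cell, all at rest; lever under 0.15 rad; pointer within 3 mm of the recipe tab along the scale; knob in (under 2 mm) and within 0.2 rad of the long mark (1.2) (all of step 2 and all of step 4 and horizontal distance between old_jar and trivet below 0.03 m and angle between old_jar's own z axis and vertical below 0.12 rad and z of old_jar in the frame of trivet between 0.008 and 0.016 m and y of pointer_tip in the frame of tab_tip between -0.003 and 0.003 m and linear speed of each of jar_a, jar_b, jar_c, jar_d, old_jar below 0.02 m/s); the robot touches nothing.
It fails at once if the timer knob is forced round without being pulled out (between notches while still in) (value of joint timer_pull below 0.003 m and (value of joint timer_knob between 0.16 and 0.24 rad or value of joint timer_knob between 0.56 and 0.64 rad or value of joint timer_knob between 0.96 and 1.04 rad or value of joint timer_knob between 1.36 and 1.44 rad)).
It fails at once if the spare cap is pushed more than 5 cm away or tipped over (distance of spare_cap from where it was at the start of the episode above 0.05 m or angle between spare_cap's own z axis and vertical above 0.6 rad).
Of jar_a, jar_b, jar_c, jar_d only 2 to 4 are there at a start; the rules pass over those that are not, and their reading is None.
At some moment in a run one of jar_a, jar_b, jar_c, jar_d may be knocked a few centimetres aside while the robot is not near it.
It also fails if it takes over 210 s, if anything falls off the work surface, if the arm or the gripper's body presses on something with over 40 N, if the wrist force passes 120 N, or if a joint passes its speed limit or range.

## Working session

There is one attempt and no reset: what is moved stays moved. The work goes in short steps, Python scripts to look and compute and a tool call to move; the robot and the scene stay as the last step left them, time stands still between calls to the robot, and variables do not carry over. Pictures are saved under pics/ and viewed, at most 14 in all, crops included, and the job is handed in when it is done.

Besides the shell and the picture viewer there is one more tool, called as name(argument=value, ...) on one line, values as JSON. servo_tool: Moves the arm, as the interface text tells. Shifts and turns lie within -1 to 1; 1 stands for 0.025 m of shift or 0.08 rad of turn. Its arguments: {"type":"object","properties":{"increments":{"type":"array","items":{"type":"array","items":{"type":"number","minimum":-1,"maximum":1}}},"grip_force":{"type":"number"}},"required":["increments"]}

```bash
mkdir -p pics; ls; python3 - <<'E'
from bench import ctrl, read_camera
import cv2,numpy as np
for n in("scene","top"):
    c=read_camera(n); cv2.imwrite(f"pics/{n}0.png",c["img"][:,:,::-1]); np.savez(f"{n}0.npz",**c)
    print(n,{k:v for k,v in c.items() if k not in("img","depth")})
print(ctrl.sense())
E
```

```text
pics
scene {'fx': 523.7661231126831, 'fy': 523.7661231126831, 'cx': 315.1793215576791, 'cy': 235.49768998503632, 'eye': array([837.66281614, 646.5670296 , 891.31590952]), 'attitude': array([0.72403905, 0.00393844, 2.65384711])}
top {'fx': 557.5015962440311, 'fy': 557.5015962440311, 'cx': 315.6477427692912, 'cy': 241.4723391328332, 'eye': array([ 282.66157191,   -2.37595006, 1154.13999122]), 'attitude': array([ 0.20045315, -0.00348654, -1.49494766])}
{'time_s': 0.1, 'joint_pos': array([-1.19889246,  0.38418675,  0.01635244,  1.37103845, -0.00629587,
        1.38818028, -0.04651508]), 'joint_velocities': array([-7.46382397e-04, -5.40887270e-04,  4.29744403e-04, -4.33272994e-03,
       -8.26007697e-04,  8.67061636e-05, -4.96217312e-04]), 'effort': array([ 3.82726517e-03, -6.29143810e+01,  8.47707689e-01, -3.72755599e+01,
        1.68036413e-02,  1.06073465e-02,  7.62762193e-05]), 'tool_pos': array([263.03809948, 566.46435661, 230.36311445]), 'tool_rot': array([-3.13982889e+00,  2.16255723e-05,  2.70685891e+00]), 'force': array([ 0.76861311, -0.42316077, -0.26666649]), 'moment': array([-0.00562017,  0.01407724, -0.00273884]), 'gripper_force': 0.0, 'grip_width': 85.61499988484827}
```

View pics/scene0.png

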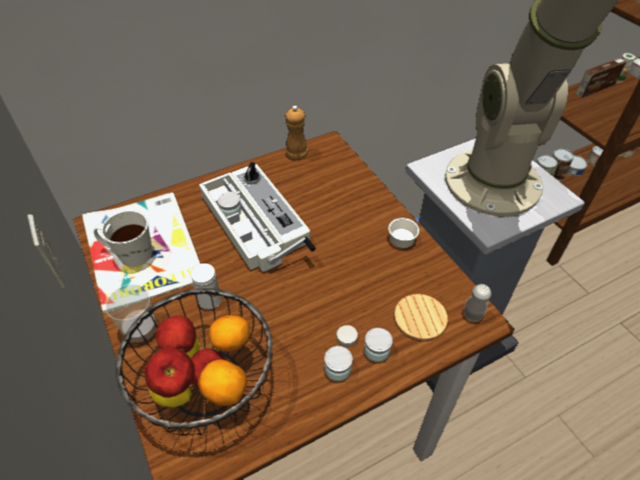

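View pics/top0.png

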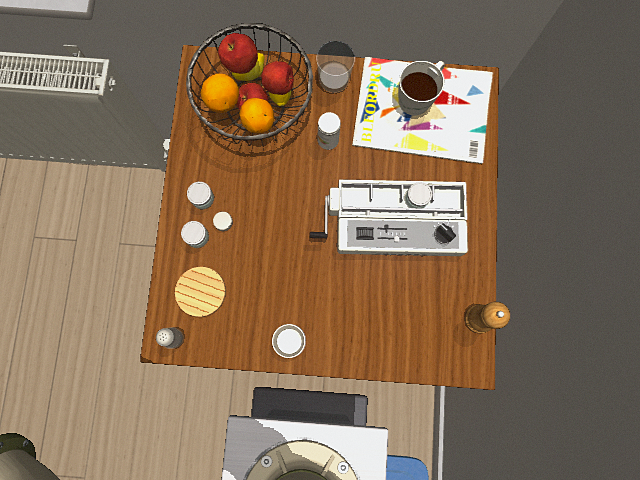

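The top view shows two fresh jars, at (200,193) and (194,233), with the spare cap at (222,221). The trivet is at (200,291), and the warmer spans (338-467, 181-253) with the old jar at (419,194). The lever grip is at (318,235), and the knob is at (445,233).

```bash
cat > h.py <<'E'
import numpy as np,cv2
from scipy.spatial.transform import Rotation as R
def load(n,i=0): return dict(np.load(f"{n}{i}.npz"))
def grab(n,i):
    from bench import read_camera
    c=read_camera(n); np.savez(f"{n}{i}.npz",**c); return c
def ray(c,u,v):
    d=np.array([(u-c["cx"])/c["fx"],-(v-c["cy"])/c["fy"],-1.]); return R.from_euler("xyz",c["attitude"]).apply(d)
def at(c,u,v,z):
    d=ray(c,u,v); e=c["eye"]; return e+d*(z-e[2])/d[2]
def pix(c,p):
    q=R.from_euler("xyz",c["attitude"]).inv().apply(np.asarray(p)-c["eye"]); return c["cx"]-c["fx"]*q[0]/q[2], c["cy"]+c["fy"]*q[1]/q[2]
def cloud(c):
    v,u=np.mgrid[:480,:640]; D=c["depth"]
    d=np.stack([(u-c["cx"])/c["fx"]*D,-(v-c["cy"])/c["fy"]*D,-D],-1)
    return R.from_euler("xyz",c["attitude"]).apply(d.reshape(-1,3)).reshape(480,640,3)+c["eye"]
def crop(c,x0,y0,x1,y1,k,name):
    cv2.imwrite(name,cv2.resize(c["img"][y0:y1,x0:x1,::-1],None,fx=k,fy=k,interpolation=cv2.INTER_CUBIC))
E
python3 - <<'E'
from h import *
np.set_printoptions(precision=1,suppress=True)
t=load("top");s=load("scene")
crop(t,300,170,480,265,4,"pics/c1.png"); crop(s,190,140,330,280,4,"pics/c2.png")
P=cloud(t)
for n,(u,v) in dict(jar1=(200,193),jar2=(194,233),cap=(222,221),triv=(200,291),old=(419,194),grip=(318,235),table=(280,300)).items():
    print(n,P[v,u])
# jar-lids from height masks
for c,nm in((t,"top"),(s,"scene")):
    P=cloud(c); Z=P[...,2]
    for lo,hi,l in((34,54,"jar"),(10,22,"cap/triv"),(54,72,"oldlid")):
        m=((Z>lo)&(Z<hi)&(c["depth"]>0)).astype(np.uint8)
        k,lab,st,ce=cv2.connectedComponentsWithStats(m)
        for i in range(1,k):
            if st[i,4]>150:
                q=P[lab==i]; print(nm,l,ce[i],st[i,2:5],q.mean(0),(q.min(0)+q.max(0))/2, np.ptp(q,axis=0))
E
```

```text
jar1 [592.1 257.4  42. ]
jar2 [507.2 260.   40.6]
cap [542.5 210.6  14.7]
triv [392.4 239.2  15.7]
old [ 618.6 -191.6   62.1]
grip [517.6   6.9  62.7]
table [387.9  75.5   1.1]
top jar [157.4  23. ] [141  15 667] [971.4 396.1  44. ] [971.3 395.5  44. ] [  9.1 314.8  19.9]
top jar [475.1 170.1] [ 250  451 2855] [ 701.6 -303.9   44.2] [ 529.4 -151.6   44. ] [891.2 542.8  20. ]
top jar [335.1  57.6] [ 32  17 188] [918.8  -0.5  43.8] [914.2  -0.3  44. ] [31.  67.9 19.9]
top jar [280.2  98.7] [ 22  17 170] [812.3 110.   46.1] [816.4 113.   44.1] [32.9 45.3 19.2]
top jar [397.9 223.4] [ 143   76 6120] [ 558.3 -153.8   46.1] [ 575.6 -149.4   44. ] [165.2 296.5  19.9]
top jar [198.7 193.2] [ 25  24 465] [591.  259.6  43.5] [591.4 260.7  42.1] [48.4 50.3 16.2]
top jar [193.1 232.8] [ 25  25 481] [506.9 261.2  43.7] [507.5 261.4  42.2] [49.  49.3 15.7]
top jar [476. 319.] [ 23  27 172] [ 376.1 -317.3   43.9] [ 379.4 -325.9   44. ] [50.9 41.1 20. ]
top cap/triv [105.6  26.3] [214  19 610] [971.5 521.6  16. ] [971.4 519.4  16. ] [  8.3 483.7  12. ]
top cap/triv [446.4  53. ] [180  51 604] [ 965.
[... 3963 characters left out ...]
ne oldlid [494.6 176.9] [ 61  31 423] [40.4 32.9 61.6] [11.1  7.2 63. ] [124.1 132.7  17.9]
scene oldlid [228.6 200.1] [ 22  18 310] [ 618.7 -189.5   61.1] [ 618.1 -192.2   60. ] [48.8 53.7 11.6]
scene oldlid [126.8 231.4] [ 37  23 541] [ 845.5 -199.9   64.6] [ 845.2 -198.4   65.7] [77.3 52.6 12.6]
scene oldlid [133.6 249.4] [ 40  23 216] [ 845.8 -145.    63.2] [ 845.2 -152.3   63. ] [82.  33.5 18. ]
scene oldlid [126.  299.3] [ 39  26 270] [891.8 -28.6  63.2] [889.2 -20.1  63. ] [71.8 37.6 17.9]
scene oldlid [109.  400.8] [ 48 164 322] [968.8 153.6  62.9] [968.9 135.4  63. ] [  1.2 329.6  17.9]
scene oldlid [173.9 399.1] [ 43  20 293] [872.9 208.2  64.9] [874.1 195.9  63.1] [61.3 44.6 17.7]
```

View pics/c1.png

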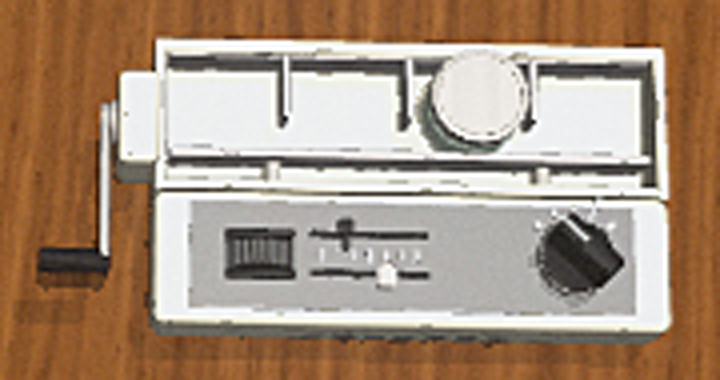

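View pics/c2.png

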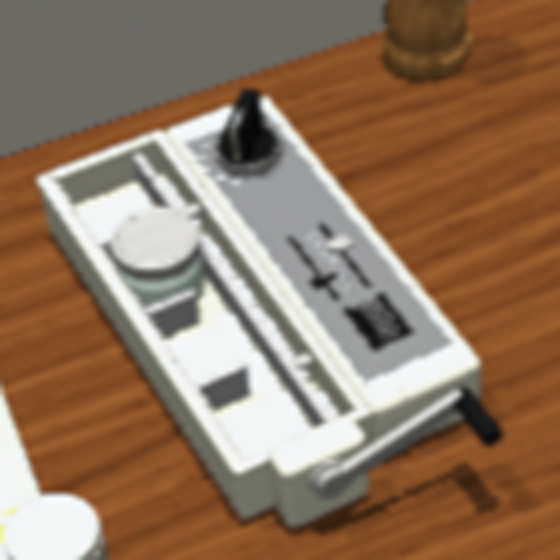

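The crops show the pointer at about (386,228) in the top image and the tab at about (397,238). The wheel is at (365,233), the knob at (445,234) and the lever grip at (318,235). The lever is down.

```bash
python3 - <<'E'
from h import *
np.set_printoptions(precision=2,suppress=True)
for nm in("top","scene"):
    c=load(nm);P=cloud(c); x,y,z=P[...,0],P[...,1],P[...,2]
    m=(z>42)&(z<50)&(x>480)&(x<680)&(y>-320)&(y<20)
    n,lab,st,_=cv2.connectedComponentsWithStats(m.astype(np.uint8)); m=lab==1+st[1:,4].argmax()
    q=P[m][:,:2].astype(np.float32); r=cv2.minAreaRect(q); b=cv2.boxPoints(r); print(nm,r,"\n",b)
    hull=cv2.convexHull(q)[:,0]
    # front edge yaw
    L=max(range(len(hull)),key=lambda i:np.linalg.norm(hull[i]-hull[i-1])); d=hull[L]-hull[L-1]
    print("longest hull edge",hull[L-1],hull[L],np.degrees(np.arctan2(d[1],d[0])))
    hs=sorted([(np.linalg.norm(hull[i]-hull[i-1]),i) for i in range(len(hull))])[::-1][:5]
    for l,i in hs: d=hull[i]-hull[i-1]; print("  ",l,hull[i-1],hull[i],np.arctan2(d[1],d[0]))
E
```

```text
top ((575.6148681640625, -160.81312561035156), (152.27598571777344, 266.6761474609375), 3.211400032043457) 
 [[ 492.13  -31.95]
 [ 507.07 -298.21]
 [ 659.1  -289.68]
 [ 644.16  -23.42]]
longest hull edge [495.61 -94.1 ] [ 505.4  -266.48] -86.750656
   172.65723 [495.61 -94.1 ] [ 505.4  -266.48] -1.5140847
   104.14842 [ 650.46 -135.7 ] [644.63 -31.71] 1.6268458
   99.93213 [ 655.92 -235.48] [ 650.46 -135.7 ] 1.6254523
   92.20901 [ 522.35 -296.69] [ 614.45 -292.18] 0.048960406
   76.68723 [574.57 -28.02] [498.24 -35.41] -3.0450964
scene ((573.8453369140625, -147.11782836914062), (151.054931640625, 294.43994140625), 3.1774771213531494) 
 [[ 490.27   -4.31]
 [ 506.59 -298.3 ]
 [ 657.42 -289.93]
 [ 641.1     4.06]]
longest hull edge [ 655.99 -267.81] [644.02 -48.53] 93.12641
   219.60205 [ 655.99 -267.81] [644.02 -48.53] 1.6253626
   197.60138 [492.28 -40.43] [ 503.23 -237.73] -1.5153389
   51.435486 [ 503.23 -237.73] [ 506.82 -289.04] -1.5010357
   48.747707 [532.45  -4.28] [494.91 -35.38] -2.4497435
   39.636303 [ 549.09 -295.81] [ 588.67 -293.74] 0.05215937
```

```bash
cat >> h.py <<'E'
O=np.array([618.4,-159.1]);YAW=.0555
def w2l(p): a=np.array(p[:2])-O; c,s=np.cos(YAW),np.sin(YAW); return np.array([c*a[0]+s*a[1],-s*a[0]+c*a[1]])
def l2w(x,y): c,s=np.cos(YAW),np.sin(YAW); return O+[c*x-s*y,s*x+c*y]
def rectify(c,z,x0,x1,y0,y1,k):  # local view at plane z; rows x decreasing, cols y decreasing
    H=int((x1-x0)*k);W=int((y1-y0)*k)
    src=np.float32([pix(c,[*l2w(x,y),z]) for x,y in((x1,y1),(x1,y0),(x0,y0),(x0,y1))])
    return cv2.warpPerspective(c["img"],cv2.getPerspectiveTransform(src,np.float32([[0,0],[W,0],[W,H],[0,H]])),(W,H),flags=cv2.INTER_CUBIC)
E
python3 - <<'E'
from h import *
np.set_printoptions(precision=1,suppress=True)
a=rectify(load("top"),47,-122,-46,-135,135,2.9);b=rectify(load("scene"),47,-122,-46,-135,135,2.9)
cv2.imwrite("pics/rect.png",np.vstack([a,b])[:,:,::-1]); print(a.shape)
for n in("top","scene"):
    c=load(n);P=cloud(c); 
    m=(P[...,2]>42)&(P[...,2]<62)&(P[...,0]>480)&(P[...,0]<560)&(P[...,1]>-22)&(P[...,1]<40)
    m&=c["img"].max(2)<70
    q=P[m]; print(n,"grip",len(q),q.mean(0) if len(q) else 0, w2l(q.mean(0)), q.min(0),q.max(0))
    m=(P[...,2]>70)&(P[...,2]<95)&(P[...,0]>480)&(P[...,0]<580)&(P[...,1]>-290)&(P[...,1]<-220)
    q=P[m]; print("knob",len(q),w2l(q.mean(0)),cv2.minAreaRect(np.float32([w2l(p) for p in q])))
    m=(P[...,2]>50)&(P[...,2]<58)&(P[...,0]>500)&(P[...,0]<570)&(P[...,1]>-130)&(P[...,1]<-40)
    q=P[m]; print("wheel",len(q),w2l(q.mean(0)) if len(q) else 0)
E
```

```text
(220, 783, 3)
top grip 45 [518.2   6.3  60. ] [-90.9 170.7] [513.   -9.3  56.9] [525.8  23.3  62. ]
knob 154 [-83.6 -81. ] ((-83.02079772949219, -81.78824615478516), (36.04710388183594, 13.216670036315918), 44.864994049072266)
wheel 233 [-82.5  76.1]
scene grip 37 [521.4  11.   58.3] [-87.4 175.2] [513.3  -5.1  42.5] [551.2  25.4  62. ]
knob 98 [-83.1 -77.7] ((-84.32368469238281, -80.26718139648438), (38.150421142578125, 13.459831237792969), 42.14719009399414)
wheel 101 [-83.8  77. ]
```

View pics/rect.png

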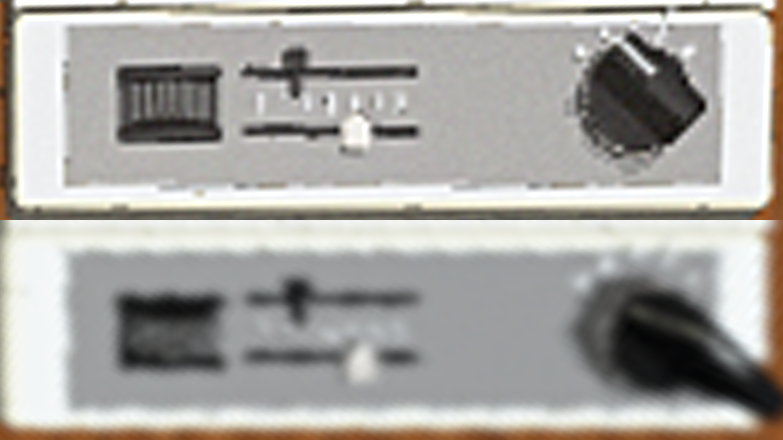

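The pointer is at rectified column 295 and the tab at about column 358 of 783. That puts the tab about 21.5 mm to the right, so about 2.7 rad of wheel. With the tool yaw at 1.626, the tool axes are (warmer y, warmer x, down), so I'll turn to that first.

servo_tool(increments=[[0,0,0,0,0,1,1],[0,0,0,0,0,1,1],[0,0,0,0,0,1,1],[0,0,0,0,0,1,1],[0,0,0,0,0,1,1],[0,0,0,0,0,1,1],[0,0,0,0,0,1,1],[0,0,0,0,0,1,1],[0,0,0,0,0,1,1],[0,0,0,0,0,1,1]], grip_force=30)

```text
time_s: 1.1
tool_pos: [263.1, 566.6, 230.7]
tool_rot: [-3.141, 0.001, 1.904]
force: [0.4, 0.8, 0.2]
grip_width: 85.7
gripper_force: 0.0
```

servo_tool(increments=[[0,0,0,0,0,0.88,1],[0,0,0,0,0,0.88,1],[0,0,0,0,0,0.88,1],[0,0,0,0,0,0.87,1],[0,0,0,0,0,0,1]])

```text
time_s: 1.6
tool_pos: [263.1, 566.6, 230.7]
tool_rot: [-3.141, 0.001, 1.625]
force: [0.0, -0.8, 0.4]
grip_width: 85.5
gripper_force: 0.0
```

servo_tool(increments=[[-1,0.4,0,0,0,0,1],[-1,0.4,0,0,0,0,1],[-1,0.4,0,0,0,0,1],[-1,0.4,0,0,0,0,1],[-1,0.4,0,0,0,0,1],[-1,0.4,0,0,0,0,1],[-1,0.4,0,0,0,0,1],[-1,0.4,0,0,0,0,1],[-1,0.4,0,0,0,0,1],[-1,0.4,0,0,0,0,1]])

```text
time_s: 2.6
tool_pos: [377.1, 321.6, 231.2]
tool_rot: [-3.141, 0.0, 1.628]
force: [-0.3, 0.9, -0.0]
grip_width: 85.0
gripper_force: 0.0
```

servo_tool(increments=[[-1,0.4,0.4,0,0,0,1],[-1,0.4,0.4,0,0,0,1],[-1,0.4,0.4,0,0,0,1],[-1,0.4,0.4,0,0,0,1],[-1,0.4,0.4,0,0,0,1],[-1,0.4,0.4,0,0,0,1],[-1,0.4,0.4,0,0,0,1],[-1,0.4,0.4,0,0,0,1],[-1,0.4,0.4,0,0,0,1],[0,0,0,0,0,0,1]])

```text
time_s: 3.6
tool_pos: [479.5, 98.7, 140.1]
tool_rot: [-3.14, 0.002, 1.622]
force: [0.8, -1.4, -0.3]
grip_width: 85.0
gripper_force: 0.0
```

servo_tool(increments=[[-0.93,0.335,0,0,0,0,1],[-0.93,0.335,0,0,0,0,1],[-0.93,0.335,0,0,0,0,1],[-0.93,0.335,0,0,0,0,1],[0,0,0.6,0,0,0,1],[0,0,0.6,0,0,0,1],[0,0,0,0,0,0,1]])

```text
time_s: 4.3
tool_pos: [516.3, 12.7, 109.6]
tool_rot: [-3.138, 0.0, 1.628]
force: [-0.9, 0.3, -0.1]
grip_width: 85.6
gripper_force: 0.0
```

```bash
python3 - <<'E'
from h import *
from bench import ctrl
c=grab("top",1);d=grab("scene",1)
a=c["img"][170:290,250:410];b=d["img"][170:290,240:400]
cv2.imwrite("pics/v1.png",cv2.resize(np.hstack([a,b])[:,:,::-1],None,fx=2.5,fy=2.5,interpolation=cv2.INTER_CUBIC))
s=ctrl.sense();print(s["tool_pos"],s["tool_rot"],w2l(s["tool_pos"]))
E
```

```text
[517.53671615  12.62122029 111.453828  ] [-3.14086660e+00  2.80950878e-05  1.62771171e+00] [-91.18234591 177.05185489]
```

View pics/v1.png

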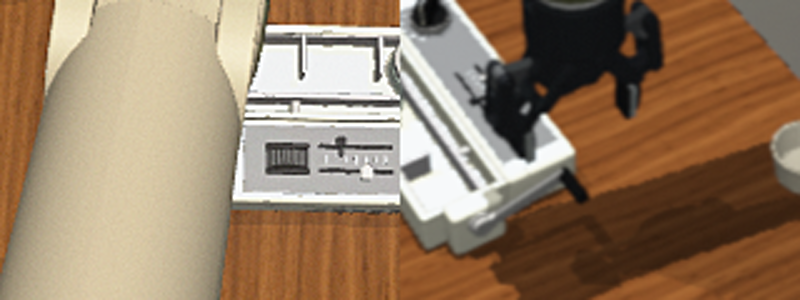

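The scene crop shows the open fingers straddling the black lever grip at about (575,183). I'll lower and close.

servo_tool(increments=[[-0.15,0,0.6,0,0,0,1],[0,0,0.6,0,0,0,1],[0,0,0.6,0,0,0,1],[0,0,0.6,0,0,0,1],[0,0,0.5,0,0,0,1],[0,0,0,0,0,0,-1],[0,0,0,0,0,0,-1],[0,0,0,0,0,0,-1],[0,0,0,0,0,0,-1],[0,0,0,0,0,0,-1]], grip_force=30)

```text
time_s: 5.4
tool_pos: [518.3, 8.4, 39.3]
tool_rot: [3.141, -0.0, 1.626]
force: [4.1, 0.5, 0.7]
grip_width: 12.3
gripper_force: 11.8
```

servo_tool(increments=[[0,0,0,0,0,0,-1],[0,0,0,0,0,0,-1],[0,0,0,0,0,0,-1]])

```text
time_s: 5.7
tool_pos: [518.3, 8.4, 39.1]
tool_rot: [3.141, -0.0, 1.626]
force: [1.6, 0.5, 3.1]
grip_width: 11.8
gripper_force: 29.5
```

servo_tool(increments=[[0,0.13,-0.47,0,0,0,-1],[0,0.2,-0.44,0,0,0,-1],[0,0.26,-0.41,0,0,0,-1],[0,0.32,-0.36,0,0,0,-1],[0,0.37,-0.31,0,0,0,-1],[0,0.42,-0.25,0,0,0,-1],[0,0.45,-0.19,0,0,0,-1],[0,0.47,-0.12,0,0,0,-1],[0,0.48,-0.05,0,0,0,-1],[0,0.55,0.04,0,0,0,-1]])

```text
time_s: 6.7
tool_pos: [608.4, 13.3, 103.2]
tool_rot: [-3.139, -0.001, 1.626]
force: [-4.0, 0.0, 6.9]
grip_width: 11.9
gripper_force: 30.5
```

servo_tool(increments=[[0,0,0,0,0,0,-1],[0,0,0,0,0,0,-1],[0,0,0,0,0,0,-1]])

```text
time_s: 7.0
tool_pos: [609.2, 13.3, 103.3]
tool_rot: [3.141, -0.0, 1.626]
force: [0.7, 0.5, 3.8]
grip_width: 11.9
gripper_force: 30.2
```

servo_tool(increments=[[0,0,0,0,0,0,1],[0,0,0,0,0,0,1],[0,0,0,0,0,0,1],[0,0,-0.5,0,0,0,1],[0,0,-0.7,0,0,0,1],[0,0,-0.7,0,0,0,1],[0,0,0,0,0,0,1]])

```text
time_s: 7.7
tool_pos: [610.7, 13.1, 153.7]
tool_rot: [3.137, -0.0, 1.626]
force: [0.7, 0.2, 0.4]
grip_width: 85.3
gripper_force: 0.0
```

servo_tool(increments=[[-0.91,0,0,0,0,0,1],[-0.91,0,0,0,0,0,1],[-0.91,0,0,0,0,0,1],[-0.91,0,0,0,0,0,1],[-0.91,0,0,0,0,0,1],[-0.91,0,0,0,0,0,1],[-0.91,0,0,0,0,0,1],[-0.91,0,0,0,0,0,1],[-0.91,-0.06,0,0,0,0,1],[0,0,0,0,0,0,1]])

```text
time_s: 8.7
tool_pos: [617.4, -195.9, 150.2]
tool_rot: [-3.141, 0.002, 1.62]
force: [-0.4, -1.0, 0.8]
grip_width: 85.7
gripper_force: 0.0
```

```bash
python3 - <<'E'
from h import *
from bench import ctrl
np.set_printoptions(precision=1,suppress=True)
d=grab("scene",2)
cv2.imwrite("pics/v2.png",cv2.resize(d["img"][120:290,160:400,::-1],None,fx=3.2,fy=3.2,interpolation=cv2.INTER_CUBIC))
s=ctrl.sense();print(s["tool_pos"],s["tool_rot"],w2l(s["tool_pos"]))
P=cloud(d);Z=P[...,2]
for lo,hi,reg in((34,54,(480,640,200,320)),(100,135,(540,680,-20,50))):
    m=(Z>lo)&(Z<hi)&(P[...,0]>reg[0])&(P[...,0]<reg[1])&(P[...,1]>reg[2])&(P[...,1]<reg[3])
    n,lab,st,ce=cv2.connectedComponentsWithStats(m.astype(np.uint8))
    for i in range(1,n):
        if st[i,4]>20: q=P[lab==i]; print(st[i,4],q.mean(0),w2l(q.mean(0)))
E
```

```text
[ 618.  -193.6  150. ] [-3.1  0.   1.6] [ -2.3 -34.4]
571 [507.2 264.5  43. ] [-87.5 429.1]
604 [591.2 262.8  43.1] [ -3.8 422.8]
118 [609.1  15.  119.5] [  0.4 174.3]
```

View pics/v2.png

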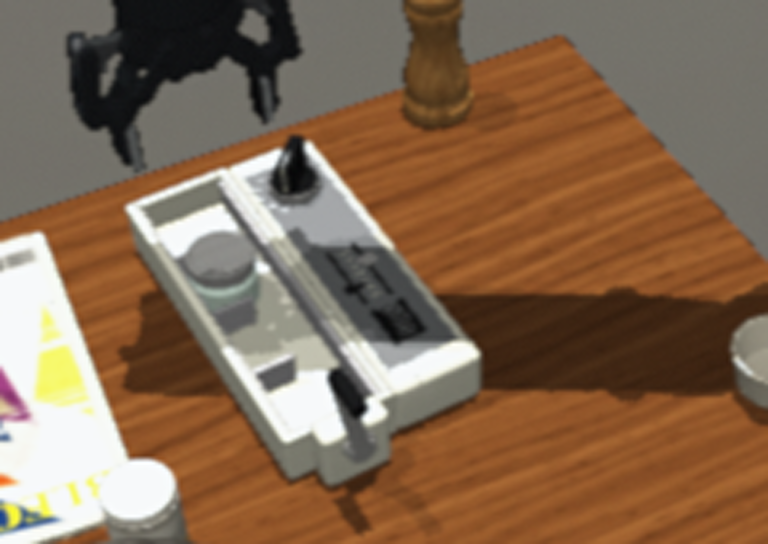

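The lever is upright and the jaw is back. The old jar still stands in its cell at about (220,262). I'll descend and grip its lid.

servo_tool(increments=[[0.06,0.04,0.6,0,0,0,1],[0,0,0.8,0,0,0,1],[0,0,0.8,0,0,0,1],[0,0,0.8,0,0,0,1],[0,0,0.7,0,0,0,1],[0,0,0.42,0,0,0,1],[0,0,0,0,0,0,1]])

```text
time_s: 9.45
tool_pos: [618.7, -187.7, 44.8]
tool_rot: [-3.138, -0.002, 1.628]
force: [-0.8, -0.2, -0.3]
grip_width: 85.4
gripper_force: 0.0
```

servo_tool(increments=[[0,0,0,0,0,0,-1],[0,0,0,0,0,0,-1],[0,0,0,0,0,0,-1],[0,0,0,0,0,0,-1],[0,0,0,0,0,0,-1],[0,0,0,0,0,0,-1],[0,0,0,0,0,0,-1]], grip_force=40)

```text
time_s: 10.15
tool_pos: [619.1, -189.9, 48.6]
tool_rot: [-3.141, -0.0, 1.625]
force: [-6.7, 1.4, 7.9]
grip_width: 48.2
gripper_force: 40.9
```

servo_tool(increments=[[0,0,-0.3,0,0,0,-1],[0,0,-0.7,0,0,0,-1],[0,0,-0.8,0,0,0,-1],[0,0,-0.8,0,0,0,-1],[0,0,-0.8,0,0,0,-1],[0,-0.1,-0.3,0,0,0,-1]])

```text
time_s: 10.75
tool_pos: [618.7, -190.3, 142.8]
tool_rot: [3.137, 0.001, 1.626]
force: [0.4, -0.6, -1.2]
grip_width: 48.2
gripper_force: 41.8
```

servo_tool(increments=[[0.6,-0.5,0,0,0,0,-1],[0.9,-0.5,0,0,0,0,-1],[1,-0.5,0,0,0,0,-1],[1,-0.5,0,0,0,0,-1],[1,-0.5,0,0,0,0,-1],[1,-0.5,0,0,0,0,-1],[1,-0.5,0,0,0,0,-1],[1,-0.4,0,0,0,0,-1],[1,-0.4,0,0,0,0,-1],[1,-0.4,0,0,0,0,-1]])

```text
time_s: 11.75
tool_pos: [486.1, 41.8, 139.7]
tool_rot: [3.141, -0.0, 1.626]
force: [0.3, -0.1, -1.4]
grip_width: 48.4
gripper_force: 41.8
```

servo_tool(increments=[[1,-0.5,0,0,0,0,-1],[1,-0.5,0,0,0,0,-1],[1,-0.5,0,0,0,0,-1],[1,-0.5,0,0,0,0,-1],[1,-0.5,0,0,0,0,-1],[1,-0.4,0,0,0,0,-1],[1,-0.4,0,0,0,0,-1],[0.7,-0.2,0,0,0,0,-1],[0.4,0,0,0,0,0,-1],[0,0,0,0,0,0,-1]])

```text
time_s: 12.75
tool_pos: [388.2, 239.2, 139.7]
tool_rot: [3.141, -0.0, 1.628]
force: [0.6, -1.2, -1.3]
grip_width: 47.5
gripper_force: 41.8
```

servo_tool(increments=[[0.16,0.15,0.5,0,0,0,-1],[0,0,0.8,0,0,0,-1],[0,0,0.8,0,0,0,-1],[0,0,0.8,0,0,0,-1],[0,0,0.6,0,0,0,-1],[0,0,0.3,0,0,0,-1],[0,0,0,0,0,0,-1],[0,0,0,0,0,0,-1]])

```text
time_s: 13.55
tool_pos: [392.4, 242.0, 44.8]
tool_rot: [3.141, 0.0, 1.625]
force: [-0.6, -0.0, -0.7]
grip_width: 48.4
gripper_force: 42.8
```

servo_tool(increments=[[0,0,0.05,0,0,0,-1],[0,0,0.03,0,0,0,-1],[0,0,0,0,0,0,-1]])

```text
time_s: 13.85
tool_pos: [391.9, 242.6, 43.0]
tool_rot: [3.141, -0.0, 1.626]
force: [-0.5, 0.1, -1.1]
grip_width: 48.2
gripper_force: 42.8
```

servo_tool(increments=[[0,0,0.04,0,0,0,-1],[0,0,0.04,0,0,0,-1],[0,0,0,0,0,0,-1]])

```text
time_s: 14.15
tool_pos: [392.3, 242.6, 42.2]
tool_rot: [3.141, -0.001, 1.626]
force: [-4.4, -3.4, 17.8]
grip_width: 48.2
gripper_force: 44.5
```

servo_tool(increments=[[0,0,-0.03,0,0,0,1],[0,0,0,0,0,0,1],[0,0,0,0,0,0,1],[0,0,-0.5,0,0,0,1],[0,0,-0.8,0,0,0,1],[0,0,-0.8,0,0,0,1],[0,0,-0.8,0,0,0,1],[0,0,0,0,0,0,1]])

```text
time_s: 14.95
tool_pos: [393.5, 243.5, 117.3]
tool_rot: [3.138, -0.003, 1.626]
force: [0.3, 0.2, 0.7]
grip_width: 85.3
gripper_force: 0.0
```

```bash
cat >> h.py <<'E'
def blobs(c,lo,hi,x0,x1,y0,y1,mn=60):
    P=cloud(c); m=(P[...,2]>lo)&(P[...,2]<hi)&(P[...,0]>x0)&(P[...,0]<x1)&(P[...,1]>y0)&(P[...,1]<y1)
    n,lab,st,ce=cv2.connectedComponentsWithStats(m.astype(np.uint8))
    for i in range(1,n):
        if st[i,4]>mn:
            q=P[lab==i]; print("blob",st[i,4],ce[i].round(),q.mean(0).round(1),((q.min(0)+q.max(0))/2).round(1),np.ptp(q,axis=0).round(),"local",w2l(q.mean(0)).round(1))
E
python3 - <<'E'
from h import *
from bench import ctrl
for n in("scene","top"):
    d=grab(n,3); print(n); blobs(d,34,64,340,660,180,320)
s=ctrl.sense();print(s["tool_pos"].round(1),s["tool_rot"].round(3),w2l(s["tool_pos"]).round(1))
E
```

```text
scene
blob 604 [422. 305.] [395.9 243.3  52.5] [392.4 239.9  47.1] [52. 51. 26.] local [-199.9  414.1]
blob 566 [379. 340.] [507.  264.3  43.1] [505.9 262.7  40.9] [51. 50. 13.] local [-87.7 428.9]
blob 608 [338. 359.] [591.3 262.8  43.2] [590.2 260.6  41.3] [50. 51. 15.] local [ -3.6 422.7]
top
blob 466 [199. 193.] [591.  259.8  43.6] [592.  260.5  43.1] [49. 49. 16.] local [ -4.1 419.8]
blob 441 [194. 232.] [508.4 259.9  43.8] [507.7 261.8  41.9] [48. 50. 16.] local [-86.5 424.5]
blob 480 [198. 289.] [392.4 234.4  54.6] [394.  235.9  47.9] [49. 44. 27.] local [-203.8  405.4]
[392.1 242.7 114.7] [ 3.141e+00 -1.000e-03  1.626e+00] [-203.7  413.7]
```

servo_tool(increments=[[0.1,0.9,0,0,0,0,0.55],[0.1,0.9,0,0,0,0,0.55],[0.1,0.9,0,0,0,0,0.55],[0.1,0.9,0,0,0,0,0.55],[0.12,0.9,0,0,0,0,0.55],[0,0.14,0,0,0,0,0.55],[0,0,0,0,0,0,0.55],[0,0,0.6,0,0,0,0.55],[0,0,0,0,0,0,0.55]])

```text
time_s: 15.95
tool_pos: [504.6, 261.3, 97.0]
tool_rot: [-3.138, 0.002, 1.627]
force: [-0.6, 0.0, -0.1]
grip_width: 66.2
gripper_force: 0.0
```

servo_tool(increments=[[0,0.04,0.7,0,0,0,0.55],[0,0,0.8,0,0,0,0.55],[0,0,0.8,0,0,0,0.55],[0,0,0.45,0,0,0,0.55],[0,0,0,0,0,0,0.55],[0,0,0,0,0,0,-1],[0,0,0,0,0,0,-1],[0,0,0,0,0,0,-1],[0,0,0,0,0,0,-1],[0,0,0,0,0,0,-1]])

```text
time_s: 16.95
tool_pos: [508.7, 262.3, 31.6]
tool_rot: [3.14, -0.001, 1.626]
force: [-1.2, -0.5, 7.5]
grip_width: 48.0
gripper_force: 42.0
```

servo_tool(increments=[[0,0,0,0,0,0,-1],[0,0,0,0,0,0,-1],[0,0,-0.4,0,0,0,-1],[0,0,-0.8,0,0,0,-1],[0,0,-0.8,0,0,0,-1],[0,0,-0.8,0,0,0,-1],[0,0,-0.8,0,0,0,-1],[0,0,-0.8,0,0,0,-1],[0,0,-0.4,0,0,0,-1],[0,0,0,0,0,0,-1]])

```text
time_s: 17.95
tool_pos: [508.7, 262.2, 152.0]
tool_rot: [3.139, -0.002, 1.626]
force: [0.1, 0.3, -1.8]
grip_width: 48.2
gripper_force: 41.6
```

servo_tool(increments=[[-0.5,0,0,0,0,0,-1],[-0.8,0,0,0,0,0,-1],[-1,0,0,0,0,0,-1],[-1,0,0,0,0,0,-1],[-1,0,0,0,0,0,-1],[-1,0,0,0,0,0,-1],[-1,0,0,0,0,0,-1],[-1,0,0,0,0,0,-1],[-1,0,0,0,0,0,-1],[-1,0,0,0,0,0,-1]])

```text
time_s: 18.95
tool_pos: [519.6, 27.5, 148.9]
tool_rot: [-3.139, 0.001, 1.625]
force: [0.5, 0.4, -0.9]
grip_width: 47.9
gripper_force: 41.6
```

servo_tool(increments=[[-1,0,0,0,0,0,-1],[-1,0,0,0,0,0,-1],[-1,0,0,0,0,0,-1],[-1,0.4,0,0,0,0,-1],[-1,0.4,0,0,0,0,-1],[-1,0.5,0,0,0,0,-1],[-1,0.6,0,0,0,0,-1],[-1,0.6,0,0,0,0,-1],[-0.75,0.4,0,0,0,0,-1],[-0.3,0.26,0,0,0,0,-1]])

```text
time_s: 19.95
tool_pos: [610.8, -195.3, 148.7]
tool_rot: [-3.139, 0.001, 1.622]
force: [0.5, 0.4, -1.2]
grip_width: 48.1
gripper_force: 41.6
```

servo_tool(increments=[[0,0,0,0,0,0,-1],[0,0,0,0,0,0,-1],[0,0,0,0,0,0,-1]])

```text
time_s: 20.25
tool_pos: [611.8, -190.4, 150.0]
tool_rot: [-3.141, -0.001, 1.627]
force: [-0.8, -0.6, -0.1]
grip_width: 47.8
gripper_force: 41.6
```

servo_tool(increments=[[-0.05,0.05,0.5,0,0,0,-1],[0,0,0.8,0,0,0,-1],[0,0,0.8,0,0,0,-1],[0,0,0.8,0,0,0,-1],[0,0,0.6,0,0,0,-1],[0,0,0.36,0,0,0,-1],[0,0,0,0,0,0,-1],[0,0,0,0,0,0,-1]])

```text
time_s: 21.05
tool_pos: [613.8, -193.1, 54.3]
tool_rot: [3.141, 0.0, 1.626]
force: [0.3, 0.1, -1.6]
grip_width: 47.9
gripper_force: 41.6
```

servo_tool(increments=[[0,0,0.04,0,0,0,-1],[0,0,0.04,0,0,0,-1],[0,0,0,0,0,0,-1]])

```text
time_s: 21.35
tool_pos: [613.7, -193.0, 52.2]
tool_rot: [3.141, 0.0, 1.626]
force: [-0.4, 0.8, -1.5]
grip_width: 47.9
gripper_force: 41.6
```

servo_tool(increments=[[0,0,0.04,0,0,0,-1],[0,0,0.04,0,0,0,-1],[0,0,0,0,0,0,-1]])

```text
time_s: 21.65
tool_pos: [613.5, -193.0, 49.7]
tool_rot: [-3.142, 0.0, 1.626]
force: [-0.3, 0.7, -1.1]
grip_width: 48.0
gripper_force: 41.7
```

servo_tool(increments=[[0,0,0.04,0,0,0,-1],[0,0,0,0,0,0,-1]])

```text
time_s: 21.85
tool_pos: [613.5, -193.0, 49.6]
tool_rot: [3.141, -0.0, 1.626]
force: [-3.6, 0.7, 5.5]
grip_width: 48.2
gripper_force: 42.3
```

servo_tool(increments=[[0,0,0,0,0,0,1],[0,0,0,0,0,0,1],[0,0,0,0,0,0,1],[0,0,-0.5,0,0,0,1],[0,0,-0.8,0,0,0,1],[0,0,-0.8,0,0,0,1],[0,0,-0.8,0,0,0,1],[0,0,-0.8,0,0,0,1],[0,0,-0.5,0,0,0,1]])

```text
time_s: 22.75
tool_pos: [614.1, -193.4, 156.5]
tool_rot: [3.139, 0.001, 1.626]
force: [0.1, 0.3, -0.5]
grip_width: 85.7
gripper_force: 0.0
```

servo_tool(increments=[[0.5,-0.6,0,0,0,0,0.55],[0.8,-0.6,0,0,0,0,0.55],[1,-0.6,0,0,0,0,0.55],[1,-0.6,0,0,0,0,0.55],[1,-0.6,0,0,0,0,0.55],[1,0,0,0,0,0,0.55],[1,0,0,0,0,0,0.55],[1,0,0,0,0,0,0.55],[1,0,0,0,0,0,0.55],[1,0,0,0,0,0,0.55]])

```text
time_s: 23.75
tool_pos: [525.6, 35.9, 154.2]
tool_rot: [3.141, -0.0, 1.626]
force: [-0.2, 0.1, 0.0]
grip_width: 66.2
gripper_force: 0.0
```

servo_tool(increments=[[1,0.3,0,0,0,0,0.55],[1,0.5,0,0,0,0,0.55],[1,0.6,0,0,0,0,0.55],[1,0.6,0,0,0,0,0.55],[1,0.6,0,0,0,0,0.55],[1,0.5,0,0,0,0,0.55],[1,0,0,0,0,0,0.55],[0.8,0,0,0,0,0,0.55],[0.8,0,0,0,0,0,0.55],[0,0,0,0,0,0,0.55]])

```text
time_s: 24.75
tool_pos: [590.1, 258.2, 153.5]
tool_rot: [-3.141, -0.002, 1.631]
force: [0.6, 0.5, -0.6]
grip_width: 66.2
gripper_force: 0.0
```

```bash
python3 - <<'E'
from h import *
from bench import ctrl
for n in("scene","top"):
    d=grab(n,4); print(n); blobs(d,34,64,340,660,180,320); blobs(d,52,70,580,660,-300,-60)
s=ctrl.sense();print(s["tool_pos"].round(1),s["tool_rot"].round(3),w2l(s["tool_pos"]).round(1))
E
```

```text
scene
blob 597 [422. 305.] [395.7 243.2  52.6] [392.8 240.1  47.2] [50. 50. 26.] local [-200.  414.]
blob 611 [338. 359.] [591.2 262.9  43.1] [590.2 261.5  41.1] [50. 49. 14.] local [ -3.7 422.9]
blob 328 [231. 200.] [ 613.1 -188.7   60.6] [ 612.2 -191.9   59.2] [49. 52. 14.] local [ -7.  -29.2]
top
blob 418 [200. 193.] [590.8 257.4  43.5] [591.7 258.6  42.2] [50. 46. 16.] local [ -4.4 417.4]
blob 484 [199. 288.] [393.7 234.4  54.7] [394.1 235.6  48.3] [49. 42. 27.] local [-202.6  405.4]
blob 475 [419. 197.] [ 613.3 -191.9   61.7] [ 614.2 -192.1   60.1] [48. 48. 15.] local [ -6.9 -32.5]
[591.2 253.9 153.7] [-3.141e+00  1.000e-03  1.627e+00] [ -4.3 413.8]
```

servo_tool(increments=[[0.27,0,0.5,0,0,0,0.55],[0,0,0.9,0,0,0,0.55],[0,0,0.9,0,0,0,0.55],[0,0,0.9,0,0,0,0.55],[0,0,0.9,0,0,0,0.55],[0,0,0.5,0,0,0,0.55],[0,0,0.3,0,0,0,0.55],[0,0,0,0,0,0,0.55],[0,0,0,0,0,0,0.55]])

```text
time_s: 25.75
tool_pos: [591.5, 260.7, 32.1]
tool_rot: [3.14, -0.0, 1.626]
force: [0.6, -0.7, -0.3]
grip_width: 66.5
gripper_force: 0.0
```

servo_tool(increments=[[0,0,0,0,0,0,-1],[0,0,0,0,0,0,-1],[0,0,0,0,0,0,-1],[0,0,0,0,0,0,-1],[0,0,0,0,0,0,-1],[0,0,0,0,0,0,-1]])

```text
time_s: 26.35
tool_pos: [591.8, 261.1, 32.9]
tool_rot: [3.139, -0.001, 1.626]
force: [-1.2, -1.1, 6.9]
grip_width: 47.8
gripper_force: 41.2
```

servo_tool(increments=[[0,0,-0.4,0,0,0,-1],[0,0,-0.8,0,0,0,-1],[0,0,-0.8,0,0,0,-1],[0,0,-0.8,0,0,0,-1],[0,0,-0.8,0,0,0,-1],[0,-0.4,-0.8,0,0,0,-1],[0,-0.7,-0.4,0,0,0,-1],[0,-0.8,0,0,0,0,-1],[0,-0.8,0,0,0,0,-1],[0,-0.6,0,0,0,0,-1]])

```text
time_s: 27.35
tool_pos: [507.3, 256.2, 152.0]
tool_rot: [-3.142, -0.001, 1.626]
force: [0.2, 0.2, -0.5]
grip_width: 47.9
gripper_force: 41.5
```

servo_tool(increments=[[-0.5,0,0,0,0,0,-1],[-0.8,0,0,0,0,0,-1],[-1,0,0,0,0,0,-1],[-1,0,0,0,0,0,-1],[-1,0,0,0,0,0,-1],[-1,0,0,0,0,0,-1],[-1,0,0,0,0,0,-1],[-1,0,0,0,0,0,-1],[-1,0,0,0,0,0,-1],[-1,0,0,0,0,0,-1]])

```text
time_s: 28.35
tool_pos: [521.6, 21.9, 151.9]
tool_rot: [3.141, 0.0, 1.625]
force: [0.7, 0.5, -1.0]
grip_width: 47.8
gripper_force: 41.5
```

servo_tool(increments=[[-1,0,0,0,0,0,-1],[-1,0,0,0,0,0,-1],[-1,0,0,0,0,0,-1],[-1,0.3,0,0,0,0,-1],[-0.9,0.6,0,0,0,0,-1],[-0.8,0.7,0,0,0,0,-1],[-0.4,0.7,0,0,0,0,-1],[-0.15,0.7,0,0,0,0,-1],[0,0.24,0,0,0,0,-1],[0,0,0,0,0,0,-1]])

```text
time_s: 29.35
tool_pos: [611.1, -127.9, 151.2]
tool_rot: [-3.141, 0.001, 1.626]
force: [-0.5, -0.1, -1.5]
grip_width: 48.0
gripper_force: 41.6
```

servo_tool(increments=[[0,0,0,0,0,0,-1],[0,0,0,0,0,0,-1],[0,0,0,0,0,0,-1]])

```text
time_s: 29.65
tool_pos: [610.4, -127.3, 151.6]
tool_rot: [3.141, -0.0, 1.626]
force: [-0.4, -0.6, -1.0]
grip_width: 48.2
gripper_force: 41.6
```

servo_tool(increments=[[0,0,0.5,0,0,0,-1],[0,0,0.8,0,0,0,-1],[0,0,0.8,0,0,0,-1],[0,0,0.8,0,0,0,-1],[0,0,0.6,0,0,0,-1],[0,0,0.4,0,0,0,-1],[0,0,0,0,0,0,-1],[0,0,0,0,0,0,-1]])

```text
time_s: 30.45
tool_pos: [611.1, -127.7, 54.2]
tool_rot: [3.141, 0.0, 1.626]
force: [0.9, -0.6, -0.9]
grip_width: 47.9
gripper_force: 41.6
```

servo_tool(increments=[[0,0,0.05,0,0,0,-1],[0,0,0.04,0,0,0,-1],[0,0,0,0,0,0,-1]])

```text
time_s: 30.75
tool_pos: [611.0, -127.5, 51.8]
tool_rot: [3.141, -0.0, 1.626]
force: [-0.5, 0.8, -1.2]
grip_width: 48.0
gripper_force: 41.6
```

servo_tool(increments=[[0,0,0.04,0,0,0,-1],[0,0,0,0,0,0,-1]])

```text
time_s: 30.95
tool_pos: [611.0, -127.5, 51.0]
tool_rot: [3.141, -0.0, 1.626]
force: [-0.3, 0.4, 2.4]
grip_width: 47.9
gripper_force: 41.8
```

servo_tool(increments=[[0,0,0,0,0,0,1],[0,0,0,0,0,0,1],[0,0,0,0,0,0,1],[0,0,-0.5,0,0,0,1],[0,0,-0.8,0,0,0,1],[0,0,-0.8,0,0,0,1],[0,0,-0.8,0,0,0,1],[0,0,-0.8,0,0,0,1],[0,0,-0.6,0,0,0,1]])

```text
time_s: 31.85
tool_pos: [611.3, -127.8, 160.4]
tool_rot: [3.14, 0.0, 1.626]
force: [0.8, -0.2, 0.6]
grip_width: 85.3
gripper_force: 0.0
```

servo_tool(increments=[[0.8,0.04,0,0,0,0,1],[0.8,0.04,0,0,0,0,1],[0.9,0.04,0,0,0,0,1],[0.9,0.04,0,0,0,0,1],[0.9,0.04,0,0,0,0,1],[0.8,0.04,0,0,0,0,1],[0.53,0,0,0,0,0,1],[0,0,0,0,0,0,1],[0,0,0,0,0,0,1]])

```text
time_s: 32.75
tool_pos: [609.0, 12.5, 158.2]
tool_rot: [3.142, 0.001, 1.626]
force: [-0.8, -0.5, 0.1]
grip_width: 85.6
gripper_force: 0.0
```

```bash
python3 - <<'E'
from h import *
from bench import ctrl
d=grab("scene",5); blobs(d,52,70,580,660,-300,-60);blobs(d,34,64,340,660,180,320)
cv2.imwrite("pics/v5.png",cv2.resize(d["img"][120:290,160:400,::-1],None,fx=3,fy=3,interpolation=cv2.INTER_CUBIC))
s=ctrl.sense();print(s["tool_pos"].round(1),s["tool_rot"].round(3),w2l(s["tool_pos"]).round(1))
E
```

```text
blob 79 [250. 220.] [ 598.9 -111.6   60.2] [ 597.7 -114.6   59.2] [25. 27. 14.] local [-16.9  48.5]
blob 598 [422. 305.] [395.7 243.2  52.6] [392.1 239.3  47.3] [50. 51. 26.] local [-200.1  414.1]
[609.   11.7 158.3] [3.141e+00 1.000e-03 1.624e+00] [1.000e-01 1.711e+02]
```

View pics/v5.png

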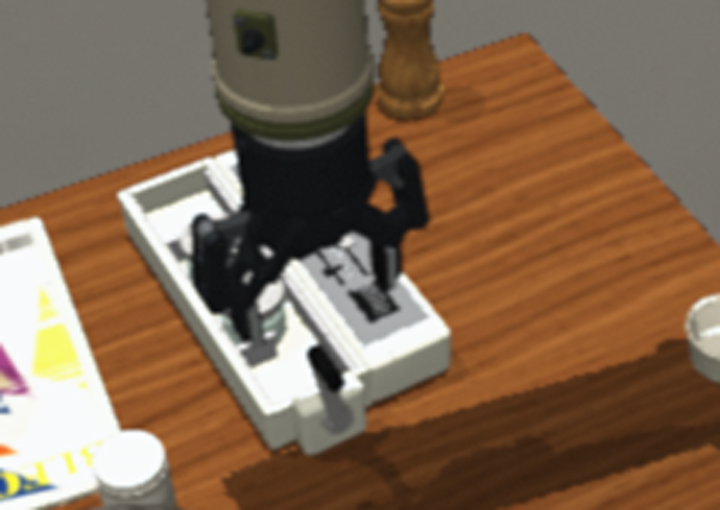

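The scene shows a jar in cell 2 at about (270,300) and the lever upright at about (325,375), below the open fingers. I'll grip it and swing it down.

servo_tool(increments=[[0,0,0.6,0,0,0,1],[0,0,0.8,0,0,0,1],[0,0,0.8,0,0,0,1],[0,0,0,0,0,0,-1],[0,0,0,0,0,0,-1],[0,0,0,0,0,0,-1],[0,0,0,0,0,0,-1],[0,0,0,0,0,0,-1],[0,0,0,0,0,0,-1],[0,0,0,0,0,0,-1]], grip_force=35)

```text
time_s: 33.8
tool_pos: [609.6, 13.3, 103.9]
tool_rot: [3.14, -0.0, 1.626]
force: [-0.6, -1.0, 6.9]
grip_width: 11.5
gripper_force: 34.2
```

servo_tool(increments=[[0,-0.55,-0.04,0,0,0,-1],[0,-0.48,0.05,0,0,0,-1],[0,-0.47,0.12,0,0,0,-1],[0,-0.45,0.19,0,0,0,-1],[0,-0.42,0.25,0,0,0,-1],[0,-0.37,0.31,0,0,0,-1],[0,-0.32,0.36,0,0,0,-1],[0,-0.26,0.41,0,0,0,-1],[0,-0.2,0.44,0,0,0,-1],[0,-0.13,0.47,0,0,0,-1]])

```text
time_s: 34.8
tool_pos: [518.3, 8.3, 39.4]
tool_rot: [3.14, -0.0, 1.626]
force: [1.5, -1.1, 4.6]
grip_width: 11.6
gripper_force: 39.7
```

servo_tool(increments=[[0,-0.02,0.12,0,0,0,-1],[0,0,0.08,0,0,0,-1],[0,0,0,0,0,0,-1],[0,0,0,0,0,0,-1]])

```text
time_s: 35.2
tool_pos: [517.2, 8.3, 34.0]
tool_rot: [-3.141, 0.0, 1.626]
force: [-0.6, -0.7, 1.1]
grip_width: 11.5
gripper_force: 39.6
```

servo_tool(increments=[[0,-0.02,0.12,0,0,0,-1],[0,0,0.1,0,0,0,-1],[0,0,0,0,0,0,-1]])

```text
time_s: 35.5
tool_pos: [516.6, 8.3, 29.8]
tool_rot: [-3.141, -0.001, 1.626]
force: [-8.9, 0.9, 20.3]
grip_width: 11.3
gripper_force: 42.0
```

servo_tool(increments=[[0,0,-0.1,0,0,0,1],[0,0,0,0,0,0,1],[0,0,0,0,0,0,1],[0,0,-0.5,0,0,0,1],[0,0,-0.8,0,0,0,1],[0,0,-0.9,0,0,0,1],[0,0,-0.9,0,0,0,1],[0,0,-0.5,0,0,0,1],[0,0,0,0,0,0,1]])

```text
time_s: 36.4
tool_pos: [518.2, 8.3, 123.0]
tool_rot: [3.138, -0.001, 1.626]
force: [0.8, -0.6, 0.0]
grip_width: 85.4
gripper_force: 0.0
```

```bash
python3 - <<'E'
from h import *
from bench import ctrl
s=ctrl.sense();print(s["tool_pos"].round(1),s["tool_rot"].round(3),w2l(s["tool_pos"]).round(1))
for n in("scene","top"):
    d=grab(n,6); blobs(d,52,70,580,660,-300,-60);blobs(d,46,66,500,540,-20,30,15)
E
```

```text
[518.2   8.3 123. ] [ 3.138e+00 -1.000e-03  1.626e+00] [-90.8 172.7]
blob 333 [229. 201.] [ 618.9 -188.3   60.7] [ 618.1 -190.8   59.3] [50. 51. 15.] local [ -1.1 -29.1]
blob 356 [241. 218.] [ 615.2 -123.8   60.8] [ 614.7 -125.6   59.3] [49. 51. 14.] local [-1.2 35.4]
blob 123 [307. 245.] [520.3   5.8  52.3] [524.4   8.   51.7] [31. 37. 11.] local [-88.8 170.1]
blob 472 [387. 193.] [ 615.1 -127.1   61.8] [ 615.7 -126.9   60.8] [49. 49. 16.] local [-1.5 32.2]
blob 484 [419. 194.] [ 618.8 -191.6   61.8] [ 619.5 -191.8   60.3] [49. 50. 15.] local [ -1.4 -32.5]
```

servo_tool(increments=[[-0.7,0.1,0,0,0,0,-1],[-0.9,0.1,0,0,0,0,-1],[-0.9,0.1,0,0,0,0,-1],[-0.7,0.01,0,0,0,0,-1],[-0.29,0,0.4,0,0,0,-1],[0,0,0.7,0,0,0,-1],[0,0,0.7,0,0,0,-1],[0,0,0.5,0,0,0,-1],[0,0,0,0,0,0,-1],[0,0,0,0,0,0,-1]])

```text
time_s: 37.5
tool_pos: [529.2, -78.2, 63.1]
tool_rot: [-3.14, 0.0, 1.626]
force: [-0.9, 0.2, 0.7]
grip_width: -0.0
gripper_force: 0.0
```

servo_tool(increments=[[0,0,0.06,0,0,0,-1],[0,0,0.06,0,0,0,-1],[0,0,0,0,0,0,-1],[0,0,0,0,0,0,-1]])

```text
time_s: 37.9
tool_pos: [529.7, -78.4, 60.8]
tool_rot: [3.141, -0.0, 1.626]
force: [-0.2, 0.0, -0.5]
grip_width: 0.0
gripper_force: 0.0
```

servo_tool(increments=[[0,0.03,0.06,0,0,0,-1],[0,0,0.06,0,0,0,-1],[0,0,0,0,0,0,-1]])

```text
time_s: 38.2
tool_pos: [530.1, -78.4, 57.3]
tool_rot: [-3.141, 0.0, 1.626]
force: [-0.2, 0.7, 0.1]
grip_width: 0.3
gripper_force: 0.0
```

servo_tool(increments=[[0,0,0.04,0,0,0,-1],[0,0,0,0,0,0,-1],[0,0,0,0,0,0,-1]])

```text
time_s: 38.5
tool_pos: [530.2, -78.4, 56.5]
tool_rot: [-3.141, 0.0, 1.626]
force: [-0.3, 0.8, 0.1]
grip_width: 0.0
gripper_force: 0.0
```

servo_tool(increments=[[0,0,0.02,0,0,0,-1],[0,0,0,0,0,0,-1],[0,0,0,0,0,0,-1]])

```text
time_s: 38.8
tool_pos: [530.2, -78.4, 56.0]
tool_rot: [-3.142, 0.0, 1.626]
force: [0.2, -0.2, 0.0]
grip_width: 0.5
gripper_force: 0.0
```

servo_tool(increments=[[0,0,0.03,0,0,0,-1],[0,0,0,0,0,0,-1],[0,0,0,0,0,0,-1]])

```text
time_s: 39.1
tool_pos: [530.2, -78.4, 55.2]
tool_rot: [-3.141, 0.0, 1.626]
force: [0.7, 0.2, 0.7]
grip_width: -0.4
gripper_force: 0.0
```

servo_tool(increments=[[0,0,0.02,0,0,0,-1],[0,0,0,0,0,0,-1],[0,0,0,0,0,0,-1]])

```text
time_s: 39.4
tool_pos: [530.3, -78.4, 55.0]
tool_rot: [3.141, -0.0, 1.626]
force: [-1.4, 0.2, 4.2]
grip_width: 0.2
gripper_force: 2.3
```

servo_tool(increments=[[-0.08,0,0,0,0,0,-1],[-0.08,0,0,0,0,0,-1],[-0.08,0,0,0,0,0,-1],[-0.08,0,0,0,0,0,-1],[-0.08,0,0,0,0,0,-1],[0,0,0,0,0,0,-1]])

```text
time_s: 40.0
tool_pos: [530.9, -88.7, 55.0]
tool_rot: [3.141, 0.0, 1.626]
force: [-1.8, -1.1, 3.8]
grip_width: -0.0
gripper_force: 2.7
```

servo_tool(increments=[[-0.08,0,0,0,0,0,-1],[-0.08,0,0,0,0,0,-1],[-0.08,0,0,0,0,0,-1],[-0.08,0,0,0,0,0,-1],[0,0,0,0,0,0,-1]])

```text
time_s: 40.5
tool_pos: [531.3, -96.7, 54.8]
tool_rot: [3.141, 0.0, 1.626]
force: [-0.3, -1.0, 2.1]
grip_width: -0.2
gripper_force: 1.6
```

```bash
python3 - <<'E'
from h import *
from bench import ctrl
s=ctrl.sense();print(s["tool_pos"].round(1),w2l(s["tool_pos"]).round(1),s["force"].round(1))
c=grab("top",7);d=grab("scene",7)
a=rectify(c,47,-122,-46,-135,135,2.9);b=rectify(d,47,-122,-46,-135,135,2.9)
cv2.imwrite("pics/v7.png",np.vstack([a,b])[:,:,::-1])
E
```

```text
[531.3 -96.7  54.8] [-83.5  67.1] [-0.3 -1.   2.1]
```

View pics/v7.png

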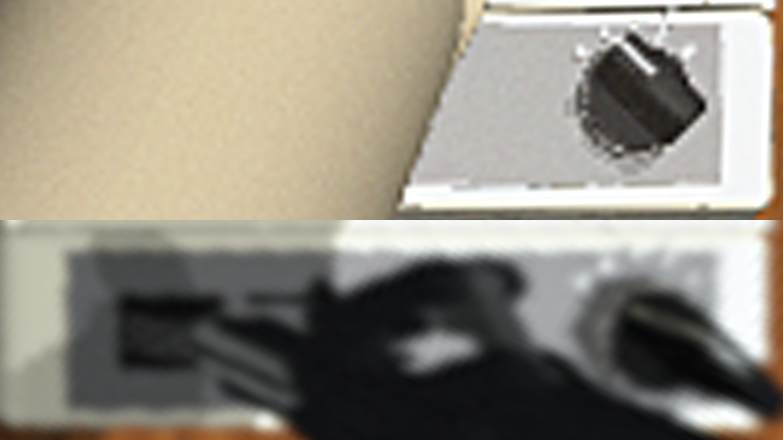

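The tip is on the wheel. The pointer has left column 295 and is now hidden behind the gripper from about column 310. Next is a second stroke.

servo_tool(increments=[[0,0,-0.2,0,0,0,-1],[0.36,0,0,0,0,0,-1],[0.36,0,0,0,0,0,-1],[0,0,0.1,0,0,0,-1],[0,0,0.08,0,0,0,-1],[0,0,0.03,0,0,0,-1],[0,0,0,0,0,0,-1],[0,0,0,0,0,0,-1]])

```text
time_s: 41.4
tool_pos: [530.4, -78.6, 55.0]
tool_rot: [3.141, -0.0, 1.626]
force: [-1.8, 1.5, 7.2]
grip_width: 0.1
gripper_force: 3.6
```

servo_tool(increments=[[-0.08,0,-0.01,0,0,0,-1],[-0.08,0,0,0,0,0,-1],[-0.08,0,0,0,0,0,-1],[-0.08,0,0,0,0,0,-1],[-0.08,0,0,0,0,0,-1],[-0.08,0,0,0,0,0,-1],[-0.08,0,0,0,0,0,-1],[-0.08,0,0,0,0,0,-1],[-0.08,0,0,0,0,0,-1],[0,0,0,0,0,0,-1]])

```text
time_s: 42.4
tool_pos: [531.3, -97.0, 54.7]
tool_rot: [3.141, 0.0, 1.625]
force: [0.5, -0.8, 2.2]
grip_width: -0.1
gripper_force: 1.3
```

servo_tool(increments=[[0,0,-0.5,0,0,0,-1],[0.5,0,-0.8,0,0,0,-1],[0.8,0,-0.4,0,0,0,-1],[1,0,0,0,0,0,-1],[1,0,0,0,0,0,-1],[1,0,0,0,0,0,-1],[1,0,0,0,0,0,-1],[1,0,0,0,0,0,-1],[0.7,0,0,0,0,0,-1],[0,0,0,0,0,0,-1]])

```text
time_s: 43.4
tool_pos: [521.3, 81.7, 97.7]
tool_rot: [-3.141, -0.001, 1.631]
force: [0.0, 0.9, 0.1]
grip_width: -0.0
gripper_force: 0.0
```

```bash
python3 - <<'E'
from h import *
from bench import ctrl
s=ctrl.sense();print(s["tool_pos"].round(1),w2l(s["tool_pos"]).round(1),s["force"].round(1))
c=grab("top",8);d=grab("scene",8)
a=rectify(c,47,-112,-56,-20,60,9);b=rectify(d,47,-112,-56,-20,60,9)
cv2.imwrite("pics/v8.png",cv2.resize(np.vstack([a,b]),None,fx=.59,fy=.59)[:,:,::-1])
E
```

```text
[521.3  81.7  97.7] [-83.6 245.8] [0.  0.9 0.1]
```

View pics/v8.png

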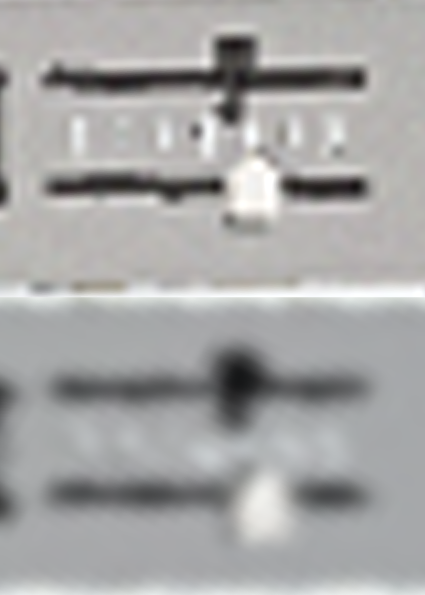

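```bash
python3 - <<'E'
from h import *
for n in("top","scene"):
    c=load(n,8); k=9
    g=cv2.cvtColor(rectify(c,47,-112,-56,-20,60,k),cv2.COLOR_RGB2GRAY).astype(float)
    bg=np.median(g)
    # rows: x=-56-r/k ; pointer columns profile away from slot (bar ends) ; tab = bright
    def prof(x1,x0,sgn):
        p=g[int((-56-x1)*k):int((-56-x0)*k)].mean(0); w=np.clip(sgn*(p-bg)-20,0,None); y=60-(np.arange(len(w))+.5)/k
        ok=(y>-6)&(y<40); return (w*y*ok).sum()/(w*ok).sum()
    for a in((-63,-68),(-75,-79)): print(n,"pointer",a,round(prof(*a,-1),2))
    for a in((-85,-89),(-88,-95),(-94,-98)): print(n,"tab",a,round(prof(*a,1),2))
E
```

```text
top pointer (-63, -68) 15.71
top pointer (-75, -79) 16.55
top tab (-85, -89) 12.33
top tab (-88, -95) 11.94
top tab (-94, -98) 10.9
scene pointer (-63, -68) 15.36
scene pointer (-75, -79) 16.19
scene tab (-85, -89) 20.59
scene tab (-88, -95) 9.82
scene tab (-94, -98) 10.41
```

servo_tool(increments=[[-0.6,0,0,0,0,0,-1],[-1,0,0,0,0,0,-1],[-1,0,0,0,0,0,-1],[-1,0,0,0,0,0,-1],[-1,0,0,0,0,0,-1],[-1,0,0.4,0,0,0,-1],[-0.8,0,0.5,0,0,0,-1],[-0.21,0,0.4,0,0,0,-1],[0,0,0.23,0,0,0,-1],[0,0,0,0,0,0,-1]])

```text
time_s: 44.5
tool_pos: [529.9, -86.2, 58.1]
tool_rot: [-3.14, -0.0, 1.626]
force: [-0.6, -0.5, 0.2]
grip_width: 0.1
gripper_force: 0.0
```

servo_tool(increments=[[0,0,0.06,0,0,0,-1],[0,0,0,0,0,0,-1],[0,0,0,0,0,0,-1],[0,0,0,0,0,0,-1]])

```text
time_s: 44.9
tool_pos: [531.0, -86.2, 57.9]
tool_rot: [3.141, -0.0, 1.627]
force: [-0.9, -0.7, -0.3]
grip_width: -0.3
gripper_force: 0.0
```

servo_tool(increments=[[0.1,0,0,0,0,0,-1],[0,0,0.08,0,0,0,-1],[0,0,0,0,0,0,-1],[0,0,0,0,0,0,-1]])

```text
time_s: 45.3
tool_pos: [530.5, -84.1, 55.4]
tool_rot: [-3.141, 0.0, 1.626]
force: [0.0, -0.3, 0.4]
grip_width: 0.0
gripper_force: 0.0
```

servo_tool(increments=[[0,0,0.03,0,0,0,-1],[0,0,0,0,0,0,-1],[0,0,0,0,0,0,-1]])

```text
time_s: 45.6
tool_pos: [530.7, -84.2, 55.1]
tool_rot: [3.141, -0.0, 1.626]
force: [-2.6, 0.6, 3.8]
grip_width: -0.3
gripper_force: 2.3
```

servo_tool(increments=[[0,0,0.01,0,0,0,-1],[0,0,0,0,0,0,-1],[0,0,0,0,0,0,-1]])

```text
time_s: 45.9
tool_pos: [530.7, -84.2, 55.0]
tool_rot: [3.141, -0.0, 1.626]
force: [-2.2, 0.6, 8.1]
grip_width: 0.2
gripper_force: 3.7
```

servo_tool(increments=[[-0.06,0,-0.01,0,0,0,-1],[-0.06,0,0,0,0,0,-1],[-0.06,0,0,0,0,0,-1],[-0.06,0,0,0,0,0,-1],[-0.06,0,0,0,0,0,-1],[0,0,0,0,0,0,-1],[0,0,0,0,0,0,-1]])

```text
time_s: 46.6
tool_pos: [531.1, -92.0, 55.0]
tool_rot: [3.141, 0.0, 1.626]
force: [-1.3, -0.7, 5.7]
grip_width: -0.1
gripper_force: 2.7
```

servo_tool(increments=[[0,0,-0.5,0,0,0,-1],[0.5,0,-0.8,0,0,0,-1],[0.8,0,-0.4,0,0,0,-1],[1,0,0,0,0,0,-1],[1,0,0,0,0,0,-1],[1,0,0,0,0,0,-1],[1,0,0,0,0,0,-1],[1,0,0,0,0,0,-1],[0.7,0,0,0,0,0,-1],[0,0,0,0,0,0,-1]])

```text
time_s: 47.6
tool_pos: [521.2, 86.4, 97.7]
tool_rot: [3.141, -0.001, 1.631]
force: [0.7, 0.2, -0.7]
grip_width: 0.2
gripper_force: 0.0
```

```bash
python3 - <<'E'
from h import *
from bench import ctrl
s=ctrl.sense();print(s["tool_pos"].round(1),w2l(s["tool_pos"]).round(1),s["tool_rot"].round(3))
k=9;I=[]
for n in("top","scene"):
    c=grab(n,9)
    im=rectify(c,47,-112,-56,-20,60,k);I.append(im)
    g=cv2.cvtColor(im,cv2.COLOR_RGB2GRAY).astype(float); bg=np.median(g)
    def prof(x1,x0,sgn):
        p=g[int((-56-x1)*k):int((-56-x0)*k)].mean(0); w=np.clip(sgn*(p-bg)-20,0,None); y=60-(np.arange(len(w))+.5)/k
        ok=(y>-6)&(y<40); return (w*y*ok).sum()/(w*ok).sum()
    print(n,[round(prof(*a,-1),2) for a in((-63,-68),(-75,-79))],round(prof(-88,-95,1),2))
cv2.imwrite("pics/v9.png",cv2.resize(np.vstack(I),None,fx=.59,fy=.59)[:,:,::-1])
E
```

```text
[521.2  86.4  97.7] [-83.4 250.5] [ 3.141e+00 -1.000e-03  1.631e+00]
top [np.float64(12.5), np.float64(13.08)] 11.92
scene [np.float64(12.08), np.float64(13.2)] 9.81
```

View pics/v9.png

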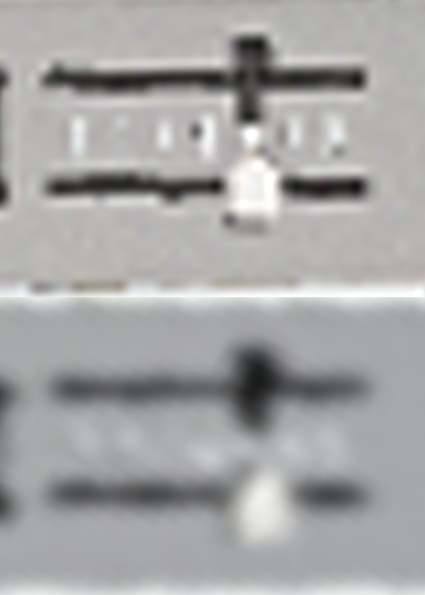

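The pointer at about column 250 and the tab at about column 253 agree within 1 mm. Now the knob.

servo_tool(increments=[[-0.6,0,-0.4,0,0,0,0],[-0.9,0,-0.4,0,0,0,0],[-1,0,0,0,0,0,0],[-1,0,0,0,0,0,0],[-1,0,0,0,0,0,0],[-1,0,0,0,0,0,0],[-1,0,0,0,0,0,0],[-1,0,0,0,0,0,0],[-1,0,0,0,0,0,0],[-1,0,0,0,0,0,0]])

```text
time_s: 48.7
tool_pos: [533.5, -158.1, 118.4]
tool_rot: [3.141, 0.001, 1.623]
force: [0.6, -0.3, -0.6]
grip_width: 42.5
gripper_force: 0.0
```

servo_tool(increments=[[-1,0,0,0,0,0,0],[-1,0,0,0,0,0,0],[-0.9,0,0,0,0,0,0],[-0.6,0,0,0,0,0,0],[-0.26,0,0,0,0,0,0],[0,0,0,0,0,0,0],[0,0,0,0,0,0,0]])

```text
time_s: 49.4
tool_pos: [539.7, -247.1, 117.3]
tool_rot: [-3.141, -0.001, 1.627]
force: [1.2, 0.9, -0.6]
grip_width: 42.5
gripper_force: 0.0
```

servo_tool(increments=[[0,0,0,0,0,1,0],[0,0,0,0,0,1,0],[0,0,0,0,0,1,0],[0,0,0,0,0,1,0],[0,0,0,0,0,1,0],[0,0,0,0,0,1,0],[0,0,0,0,0,1,0],[0,0,0,0,0,1,0],[0,0,0,0,0,1,0],[0,0,0,0,0,0.63,0]])

```text
time_s: 50.4
tool_pos: [540.1, -246.0, 117.2]
tool_rot: [-3.141, -0.001, 0.855]
force: [-0.3, -0.9, 0.5]
grip_width: 42.9
gripper_force: 0.0
```

servo_tool(increments=[[0,0,0,0,0,0,0],[0,0,0,0,0,0,0]])

```text
time_s: 50.6
tool_pos: [539.9, -246.7, 117.2]
tool_rot: [-3.141, -0.0, 0.859]
force: [1.7, -0.4, 0.2]
grip_width: 42.7
gripper_force: 0.0
```

```bash
python3 - <<'E'
from h import *
from bench import ctrl
s=ctrl.sense();p=s["tool_pos"];y=s["tool_rot"][2];print(p.round(1),w2l(p).round(1),s["tool_rot"].round(3),s["joint_pos"].round(2))
t=l2w(-83.6,-81);d=t-p[:2];print("target",t,"tool dx,dy",(d@[np.cos(y),np.sin(y)]).round(1),(d@[np.sin(y),-np.cos(y)]).round(1))
E
```

```text
[ 539.9 -246.7  117.2] [-83.2 -83.1] [-3.141 -0.     0.859] [-0.25  0.51  0.86  1.64 -0.41  1.18 -0.01]
target [ 539.42191388 -244.6127003 ] tool dx,dy 1.3 -1.8
```

servo_tool(increments=[[0.05,-0.07,0.4,0,0,0,0],[0,0,0.6,0,0,0,0],[0,0,0.6,0,0,0,0],[0,0,0.4,0,0,0,0],[0,0,0.2,0,0,0,0],[0,0,0,0,0,0,0]], grip_force=25)

```text
time_s: 51.2
tool_pos: [538.5, -245.7, 61.2]
tool_rot: [-3.14, 0.001, 0.855]
force: [-0.1, 0.5, 0.5]
grip_width: 42.8
gripper_force: 0.0
```

servo_tool(increments=[[0,0,0,0,0,0,-1],[0,0,0,0,0,0,-1],[0,0,0,0,0,0,-1],[0,0,0,0,0,0,-1],[0,0,0,0,0,0,-1],[0,0,0,0,0,0,-1]])

```text
time_s: 51.8
tool_pos: [539.6, -246.2, 63.0]
tool_rot: [3.14, -0.0, 0.856]
force: [1.0, -1.3, 5.0]
grip_width: 12.3
gripper_force: 29.9
```

servo_tool(increments=[[0,0,-0.1,0,0,0,-1],[0,0,-0.1,0,0,0,-1],[0,0,-0.1,0,0,0,-1],[0,0,-0.1,0,0,0,-1],[0,0,0,0,0,0,-1],[0,0,0,0,0,0,-1]])

```text
time_s: 52.4
tool_pos: [539.6, -246.2, 72.6]
tool_rot: [3.14, -0.0, 0.856]
force: [3.9, -2.8, 2.3]
grip_width: 12.4
gripper_force: 29.3
```

servo_tool(increments=[[0,0,-0.04,0,0,0,-1],[0,0,0,0,0,0,-1],[0,0,0,0,0,0,-1]])

```text
time_s: 52.7
tool_pos: [539.5, -246.1, 73.1]
tool_rot: [3.14, 0.0, 0.856]
force: [5.1, -5.0, -3.4]
grip_width: 12.2
gripper_force: 28.8
```

servo_tool(increments=[[0,0,0,0,0,0.75,-1],[0,0,0,0,0,0.75,-1],[0,0,0,0,0,0.75,-1],[0,0,0,0,0,0.75,-1],[0,0,0,0,0,0.75,-1],[0,0,0,0,0,0.75,-1],[0,0,0,0,0,0.75,-1],[0,0,0,0,0,0.75,-1],[0,0,0,0,0,0.75,-1],[0,0,0,0,0,0.75,-1]])

```text
time_s: 53.7
tool_pos: [539.4, -245.9, 73.1]
tool_rot: [3.141, -0.0, 0.253]
force: [4.3, -3.4, -3.1]
grip_width: 12.1
gripper_force: 28.9
```

servo_tool(increments=[[0,0,0,0,0,0.75,-1],[0,0,0,0,0,0.75,-1],[0,0,0,0,0,0.75,-1],[0,0,0,0,0,0.75,-1],[0,0,0,0,0,0.75,-1],[0,0,0,0,0,0.75,-1],[0,0,0,0,0,0.75,-1],[0,0,0,0,0,0.75,-1],[0,0,0,0,0,0.75,-1],[0,0,0,0,0,0.75,-1]])

```text
time_s: 54.7
tool_pos: [539.5, -245.6, 73.1]
tool_rot: [-3.142, -0.0, -0.347]
force: [4.4, -3.5, -1.5]
grip_width: 12.5
gripper_force: 29.0
```

servo_tool(increments=[[0,0,0,0,0,0,-1],[0,0,0,0,0,0,-1]])

```text
time_s: 54.9
tool_pos: [539.5, -245.7, 73.0]
tool_rot: [3.141, -0.0, -0.344]
force: [4.0, -2.7, -1.6]
grip_width: 12.6
gripper_force: 29.1
```

Yaw has turned 1.20 rad. Now I'll push in.

servo_tool(increments=[[0,0,0.1,0,0,0,-1],[0,0,0.1,0,0,0,-1],[0,0,0.1,0,0,0,-1],[0,0,0.1,0,0,0,-1],[0,0,0.04,0,0,0,-1],[0,0,0,0,0,0,-1],[0,0,0,0,0,0,-1]])

```text
time_s: 55.6
tool_pos: [539.5, -245.7, 62.9]
tool_rot: [-3.141, -0.001, -0.344]
force: [1.8, -0.6, 8.4]
grip_width: 12.4
gripper_force: 30.3
```

servo_tool(increments=[[0,0,0.03,0,0,0,-1],[0,0,0.02,0,0,0,-1],[0,0,0,0,0,0,-1]])

```text
time_s: 55.9
tool_pos: [539.6, -245.8, 62.8]
tool_rot: [-3.14, -0.001, -0.344]
force: [-1.4, 1.7, 18.8]
grip_width: 12.3
gripper_force: 31.9
```

servo_tool(increments=[[0,0,-0.03,0,0,0,0],[0,0,0,0,0,0,0],[0,0,0,0,0,0,0],[0,0,0,0,0,0,0],[0,0,-0.4,0,0,0,0],[0,0,-0.8,0,0,0,0],[0,0,-0.8,0,0,0,0],[0,0,-0.8,0,0,0,0],[0,0,-0.8,0,0,0,0],[0,0,0,0,0,0,0]])

```text
time_s: 56.9
tool_pos: [540.1, -247.0, 155.1]
tool_rot: [3.141, -0.004, -0.345]
force: [-0.2, -0.4, -0.6]
grip_width: 43.1
gripper_force: 0.0
```

servo_tool(increments=[[-0.3,-0.6,0,0,0,0,0],[-0.4,-0.9,0,0,0,0,0],[-0.4,-0.9,0,0,0,0,0],[-0.4,-0.9,0,0,0,0,0],[-0.4,-0.9,0,0,0,0,0],[-0.4,-0.9,0,0,0,0,0],[-0.4,-0.9,0,0,0,0,0],[-0.4,-0.9,0,0,0,0,0],[-0.3,-0.6,0,0,0,0,0],[0,0,0,0,0,0,0]])

```text
time_s: 57.9
tool_pos: [522.2, -37.5, 151.1]
tool_rot: [-3.141, 0.002, -0.34]
force: [-0.4, 0.4, 0.8]
grip_width: 42.6
gripper_force: 0.0
```

servo_tool(increments=[[-0.3,-0.6,0,0,0,0,0],[-0.4,-0.9,0,0,0,0,0],[-0.4,-0.9,0,0,0,0,0],[-0.4,-0.9,0,0,0,0,0],[-0.3,-0.6,0,0,0,0,0],[0,0,0,0,0,0,0]])

```text
time_s: 58.5
tool_pos: [512.8, 68.3, 151.4]
tool_rot: [3.141, 0.001, -0.341]
force: [-0.1, 0.6, -0.4]
grip_width: 43.1
gripper_force: 0.0
```

```bash
python3 - <<'E'
from h import *
from bench import ctrl
s=ctrl.sense();print(s["tool_pos"].round(1),s["time_s"],s["force"].round(1))
I=[]
for n in("top","scene"):
    c=grab(n,10); I.append(c["img"]); blobs(c,52,70,580,660,-300,-60);blobs(c,34,64,340,660,180,320)
    P=cloud(c);m=(P[...,2]>66)&(P[...,2]<95)&(P[...,0]>480)&(P[...,0]<580)&(P[...,1]>-290)&(P[...,1]<-220);q=P[m]
    print("knob",len(q),np.percentile(q[:,2],90),cv2.minAreaRect(np.float32([w2l(p) for p in q])))
cv2.imwrite("pics/v10.png",np.vstack([cv2.resize(I[0][150:330,140:500],None,fx=2,fy=2,interpolation=cv2.INTER_CUBIC)[:, :720],cv2.resize(I[1][130:250,180:420],None,fx=3,fy=3)[:230]])[:,:,::-1])
E
```

```text
[512.8  68.3 151.4] 58.5 [-0.1  0.6 -0.4]
blob 473 [387. 193.] [ 615.  -127.    61.9] [ 615.6 -127.    60.7] [50. 49. 17.] local [-1.6 32.3]
blob 483 [419. 194.] [ 618.9 -191.7   61.7] [ 620.2 -192.2   60.2] [50. 48. 16.] local [ -1.3 -32.6]
knob 147 87.01374261429642 ((-82.14717864990234, -82.51846313476562), (13.453627586364746, 37.33054733276367), 67.7551040649414)
blob 328 [229. 201.] [ 618.7 -188.1   60.8] [ 617.8 -191.5   60.1] [50. 53. 16.] local [ -1.3 -29. ]
blob 359 [241. 219.] [ 615.4 -123.4   60.8] [ 614.8 -125.7   58.7] [49. 51. 13.] local [-1.  35.8]
blob 604 [422. 305.] [395.9 243.2  52.5] [392.7 240.2  47.1] [49. 50. 26.] local [-199.9  414.1]
knob 147 85.40980173234618 ((-83.665283203125, -81.21358489990234), (15.976256370544434, 37.50082778930664), 65.70268249511719)
```

View pics/v10.png

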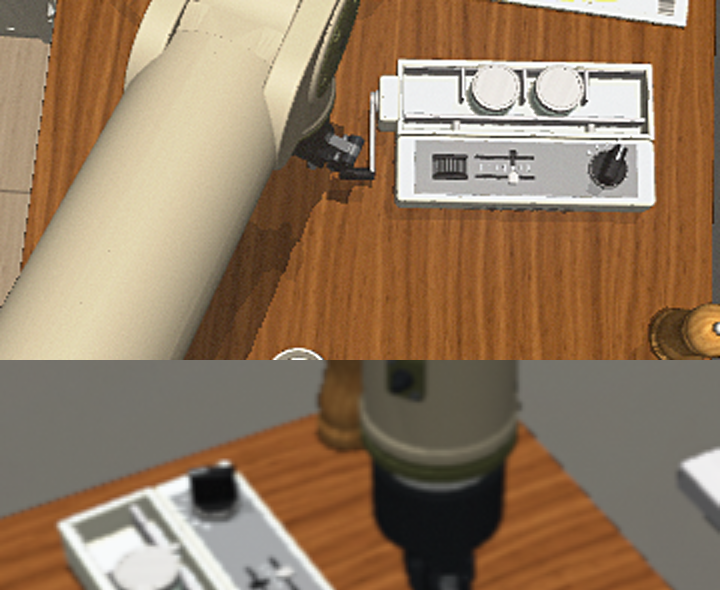

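Both jars are clamped at about (495,88) and (560,88), and the lever is down. The pointer and tab line up at column 514, and the knob is at the long mark and in. I'm handing in.

```bash
python3 -c "
from bench import ctrl
print(ctrl.finish_job())"
```

```text
the job is handed in; nothing more can be done
None
```

The job is handed in, with no verdict returned: the finished jar is on the trivet, both fresh jars are clamped in cells 2 and 3, the pointer is within about 1 mm of the tab, and the timer is at the long mark and pushed in.

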